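# Load a row of samples into the sampler magazine in list order

### The arm

A 6-joint arm with a two-finger parallel gripper is mounted at the origin on a cart in front of the work surface, level with it; the furniture and walls round the work are solid. World frame = base frame: x ahead of the robot, y to its left, z up, the work surface at z = 0. Lengths are in mm, angles in rad, forces in N, time in s.
With the tool pointing down it reaches from about 400 to 925 mm from the base axis. Payload 12.5 kg.
Tool frame: the origin (TCP) lies at the very end of the fingers, on their centre line; the grasp point (between the pads) lies grip_depth behind it (grip_depth is the distance from the TCP to the grasp point, in mm); z points along the fingers, y is the line along which they close (so a half turn about z gives the same grasp; the last joint's range is limited). The gripper opens to 95 mm and grips with 3 to 60 N. Pads are 20 mm wide; open, the fingers measure 119 mm over their backs; the gripper's body (75 mm by 180 mm) begins 59 mm behind the grasp point.
Start: joints at [1.088, 0.491, 1.559, -0, 1.092, -0.106], TCP at [229.952, 581.179, 214.661] pointing down, gripper open.
Joint ranges: [-3.1, 3.1], [-0.84, 2.19], [0.05, 2.79], [-1.13, 4.28], [0.06, 2.93], [-2.69, 2.69]. Speed limits (rad/s): [2.22, 2.22, 2.79, 3.14, 3.14, 3.14].

### API

Orientations are given as [roll, pitch, yaw] about the fixed x, y, z axes, in that order (R = Rz(yaw) Ry(pitch) Rx(roll)).
In Python, from cell import state, read_camera, job_done, grip_depth gives the robot as it stands.
- The arm moves only by the tool drive_tool, never from a script. Its argument "targets" is a list of rows, each an object with "jaw": the opening, from 0 (shut) to 1 (fully open); "travel": the shift along the tool's x, y, z in m, a list of three; "twist": the turn about the tool's z in rad. In form: [{"jaw": jaw, "travel": [tx, ty, tz], "twist": twist}, ...]. A call has 1 to 8 rows; each row is the pose to reach, as a shift and turn from the pose commanded when the call began, along the tool's axes at that moment; what a row does not reach only later rows make up. A row lasts 1/12 s, in which the tool goes at most 41.7 mm and 7.16 degrees, less where a joint would pass 70% of its speed; a pose out of reach is approached as far as the arm can. A call with a gripper value outside its range is refused whole. The fingers move at their own pace and stop on an object; the grip force is fixed at half the most. Time passes only in rows, so rows that repeat a pose let the fingers close. It gives the time, the measured TCP pose, the force, the opening and the grip force at its end, in the units of the state.
- state(): the state, without advancing time (a new reading comes with each control period).
- read_camera(name): name is "scene" or "top" or "wrist"; returns a dict with "frame" (384x512x3 uint8, red, green, blue), "fx", "fy", "cx", "cy" (pixels), "R" (3x3) and "t" (3): a world point X has camera coordinates R X + t. Camera axes: x right, y down, z forward; pixel columns grow to the right and rows downward; lengths in mm; the calibration is good to about 2 mm. A picture is of the moment at which its call begins. There is no depth.
- job_done(): hands the job in; it is judged then, once.
The state is a dict: "t": time; "joints": joint angles; "qvel": joint speeds; "tau": joint torques, N m; "eef_pos": TCP position; "tcp_rot": TCP orientation; "ft_force": force on the tool from outside, world axes, zero at the start; "moment": the same for the moment, N m; "opening": opening from 0.0 (shut) to 1.0 (fully open); "grip_force": force on a finger pad.
Only numpy, scipy, OpenCV 4.12 (cv2) and the standard library are available. Lean on these libraries where they do the work, as an engineer would, in place of code of your own. Each camera call takes 0.05 s, during which the arm holds its last target. There are 200 camera calls.

### The job

The sample list goes by position, so transfer the four glass containers from the white transport rack to the aluminium sampler magazine one at a time and in order, beginning with position 1 at the rack's tab end and working along the row to position 4. Each goes fully down into the magazine well of its own number, well 1 being the one next to the black knob, and stays there. Set them down gently and upright, never drop or tip one, and do not push the jar, the tape roll or the brass tee about.

Things in the scene. Friction and masses are not known exactly. Their poses are not given: they have to be found in the camera images.
- tall_vial_center (a point): Tall straight screw-top vial with a broad ribbed white cap, 27 mm diameter (cap 25 mm), 88 mm high; straight glass up to 70 mm above the foot. About 60 g. Brown glass, blank label, flat foot. This point: on the axis half-way up, z up. At the start in the transport rack, in any of its four positions.
- short_vial_center (a point): Short straight screw-top vial with a broad ribbed white cap, 27 mm diameter (cap 25 mm), 70 mm high; straight glass up to 51 mm above the foot. About 50 g. Brown glass, blank label, flat foot. This point: on the axis half-way up, z up. At the start in the transport rack, in any of its four positions.
- necked_bottle_center (a point): Narrow-necked bottle with a small white cap, body 30 mm diameter up to 50 mm above the foot, then shoulder and neck (cap 17 mm diameter), 82 mm high. About 60 g. Brown glass, blank label, flat foot. This point: on the axis half-way up, z up. At the start in the transport rack, in any of its four positions.
- slim_vial_center (a point): Slim vial with a flat crimped metal cap, 21 mm diameter (cap 18 mm), 78 mm high; straight glass up to 64 mm above the foot. About 40 g. Brown glass, blank label, flat foot. This point: on the axis half-way up, z up. At the start in the transport rack, in any of its four positions.
- transport_rack: Low white plastic rack, fixed, 54 mm wide (x), 192 mm long (y), rim 16 mm high; one row of four square cells (43 x 46 mm), floor at 4 mm. A loop-shaped finger tab sticks out 27 mm at the +y end; position 1 is the cell next to it. Origin: centre of the row, on the worktop, z up. Cell centres, positions 1 to 4: y = +69, +23, -23, -69 mm, x = 0. Any yaw.
- sampler_magazine: Low aluminium bar, fixed, 56 mm wide (x), 194 mm long (y), top at 16 mm; one row of four round wells, 40 mm across, floor at 4 mm, chamfered mouths. A black knob (24 mm across, top at 25 mm) stands beyond the +y end at y = +111 mm; well 1 is next to it. Origin: centre of the row, on the worktop, z up. Well centres 1 to 4: y = +69, +23, -23, -69 mm, x = 0. Yaw varies.
- septa_jar: Bystander: brown screw-top jar with a white lid, 45 mm diameter, 55 mm high, loose. Origin at the centre of its underside.
- tape_roll: Bystander: roll of white tape lying flat, 52 mm diameter, 16 mm high, loose. Origin at the centre of its underside.
- union_tee: Bystander: brass tee fitting, 37 x 38 x 13 mm, lying loose. Origin at the centre of its underside.
Not all that is in view belongs to the job. What is shaped like the part that bears tall_vial_center but blue is not meant.

How it is judged (in metres and radians):
On the way, in this order (a step that is already met when the one before it is completed fails the run):
1. the container from the first position of the transport rack stands in the first well of the magazine, those before it are still in their wells, and those after it still stand in the rack (((y of tall_vial_center in the frame of sampler_magazine between 0.057 and 0.081 m and x of tall_vial_center in the frame of sampler_magazine between -0.014 and 0.014 m and z of tall_vial_center in the frame of sampler_magazine below 0.052 m) or (y of short_vial_center in the frame of sampler_magazine between 0.057 and 0.081 m and x of short_vial_center in the frame of sampler_magazine between -0.014 and 0.014 m and z of short_vial_center in the frame of sampler_magazine below 0.043 m) or (y of necked_bottle_center in the frame of sampler_magazine between 0.057 and 0.081 m and x of necked_bottle_center in the frame of sampler_magazine between -0.014 and 0.014 m and z of necked_bottle_center in the frame of sampler_magazine below 0.049 m) or (y of slim_vial_center in the frame of sampler_magazine between 0.057 and 0.081 m and x of slim_vial_center in the frame of sampler_magazine between -0.014 and 0.014 m and z of slim_vial_center in the frame of sampler_magazine below 0.047 m)) and ((y of tall_vial_center in the frame of transport_rack between 0.011 and 0.035 m and x of tall_vial_center in the frame of transport_rack between -0.014 and 0.014 m and z of tall_vial_center in the frame of transport_rack below 0.052 m) or (y of short_vial_center in the frame of transport_rack between 0.011 and 0.035 m and x of short_vial_center in the frame of transport_rack between -0.014 and 0.014 m and z of short_vial_center in the frame of transport_rack below 0.043 m) or (y of necked_bottle_center in the frame of transport_rack between 0.011 and 0.035 m and x of necked_bottle_center in the frame of transport_rack between -0.014 and 0.014 m and z of necked_bottle_center in the frame of transport_rack below 0.049 m) or (y of slim_vial_center in the frame of transport_rack between 0.011 and 0.035 m and x of slim_vial_center in the frame of transport_rack between -0.014 and 0.014 m and z of slim_vial_center in the frame of transport_rack below 0.047 m)) and ((y of tall_vial_center in the frame of transport_rack between -0.035 and -0.011 m and x of tall_vial_center in the frame of transport_rack between -0.014 and 0.014 m and z of tall_vial_center in the frame of transport_rack below 0.052 m) or (y of short_vial_center in the frame of transport_rack between -0.035 and -0.011 m and x of short_vial_center in the frame of transport_rack between -0.014 and 0.014 m and z of short_vial_center in the frame of transport_rack below 0.043 m) or (y of necked_bottle_center in the frame of transport_rack between -0.035 and -0.011 m and x of necked_bottle_center in the frame of transport_rack between -0.014 and 0.014 m and z of necked_bottle_center in the frame of transport_rack below 0.049 m) or (y of slim_vial_center in the frame of transport_rack between -0.035 and -0.011 m and x of slim_vial_center in the frame of transport_rack between -0.014 and 0.014 m and z of slim_vial_center in the frame of transport_rack below 0.047 m)) and ((y of tall_vial_center in the frame of transport_rack between -0.081 and -0.057 m and x of tall_vial_center in the frame of transport_rack between -0.014 and 0.014 m and z of tall_vial_center in the frame of transport_rack below 0.052 m) or (y of short_vial_center in the frame of transport_rack between -0.081 and -0.057 m and x of short_vial_center in the frame of transport_rack between -0.014 and 0.014 m and z of short_vial_center in the frame of transport_rack below 0.043 m) or (y of necked_bottle_center in the frame of transport_rack between -0.081 and -0.057 m and x of necked_bottle_center in the frame of transport_rack between -0.014 and 0.014 m and z of necked_bottle_center in the frame of transport_rack below 0.049 m) or (y of slim_vial_center in the frame of transport_rack between -0.081 and -0.057 m and x of slim_vial_center in the frame of transport_rack between -0.014 and 0.014 m and z of slim_vial_center in the frame of transport_rack below 0.047 m))), for 0.2 s.
2. the container from the second position of the transport rack stands in the second well of the magazine, those before it are still in their wells, and those after it still stand in the rack (((y of tall_vial_center in the frame of sampler_magazine between 0.057 and 0.081 m and x of tall_vial_center in the frame of sampler_magazine between -0.014 and 0.014 m and z of tall_vial_center in the frame of sampler_magazine below 0.052 m) or (y of short_vial_center in the frame of sampler_magazine between 0.057 and 0.081 m and x of short_vial_center in the frame of sampler_magazine between -0.014 and 0.014 m and z of short_vial_center in the frame of sampler_magazine below 0.043 m) or (y of necked_bottle_center in the frame of sampler_magazine between 0.057 and 0.081 m and x of necked_bottle_center in the frame of sampler_magazine between -0.014 and 0.014 m and z of necked_bottle_center in the frame of sampler_magazine below 0.049 m) or (y of slim_vial_center in the frame of sampler_magazine between 0.057 and 0.081 m and x of slim_vial_center in the frame of sampler_magazine between -0.014 and 0.014 m and z of slim_vial_center in the frame of sampler_magazine below 0.047 m)) and ((y of tall_vial_center in the frame of sampler_magazine between 0.011 and 0.035 m and x of tall_vial_center in the frame of sampler_magazine between -0.014 and 0.014 m and z of tall_vial_center in the frame of sampler_magazine below 0.052 m) or (y of short_vial_center in the frame of sampler_magazine between 0.011 and 0.035 m and x of short_vial_center in the frame of sampler_magazine between -0.014 and 0.014 m and z of short_vial_center in the frame of sampler_magazine below 0.043 m) or (y of necked_bottle_center in the frame of sampler_magazine between 0.011 and 0.035 m and x of necked_bottle_center in the frame of sampler_magazine between -0.014 and 0.014 m and z of necked_bottle_center in the frame of sampler_magazine below 0.049 m) or (y of slim_vial_center in the frame of sampler_magazine between 0.011 and 0.035 m and x of slim_vial_center in the frame of sampler_magazine between -0.014 and 0.014 m and z of slim_vial_center in the frame of sampler_magazine below 0.047 m)) and ((y of tall_vial_center in the frame of transport_rack between -0.035 and -0.011 m and x of tall_vial_center in the frame of transport_rack between -0.014 and 0.014 m and z of tall_vial_center in the frame of transport_rack below 0.052 m) or (y of short_vial_center in the frame of transport_rack between -0.035 and -0.011 m and x of short_vial_center in the frame of transport_rack between -0.014 and 0.014 m and z of short_vial_center in the frame of transport_rack below 0.043 m) or (y of necked_bottle_center in the frame of transport_rack between -0.035 and -0.011 m and x of necked_bottle_center in the frame of transport_rack between -0.014 and 0.014 m and z of necked_bottle_center in the frame of transport_rack below 0.049 m) or (y of slim_vial_center in the frame of transport_rack between -0.035 and -0.011 m and x of slim_vial_center in the frame of transport_rack between -0.014 and 0.014 m and z of slim_vial_center in the frame of transport_rack below 0.047 m)) and ((y of tall_vial_center in the frame of transport_rack between -0.081 and -0.057 m and x of tall_vial_center in the frame of transport_rack between -0.014 and 0.014 m and z of tall_vial_center in the frame of transport_rack below 0.052 m) or (y of short_vial_center in the frame of transport_rack between -0.081 and -0.057 m and x of short_vial_center in the frame of transport_rack between -0.014 and 0.014 m and z of short_vial_center in the frame of transport_rack below 0.043 m) or (y of necked_bottle_center in the frame of transport_rack between -0.081 and -0.057 m and x of necked_bottle_center in the frame of transport_rack between -0.014 and 0.014 m and z of necked_bottle_center in the frame of transport_rack below 0.049 m) or (y of slim_vial_center in the frame of transport_rack between -0.081 and -0.057 m and x of slim_vial_center in the frame of transport_rack between -0.014 and 0.014 m and z of slim_vial_center in the frame of transport_rack below 0.047 m))), for 0.2 s.
3. the container from the third position of the transport rack stands in the third well of the magazine, those before it are still in their wells, and those after it still stand in the rack (((y of tall_vial_center in the frame of sampler_magazine between 0.057 and 0.081 m and x of tall_vial_center in the frame of sampler_magazine between -0.014 and 0.014 m and z of tall_vial_center in the frame of sampler_magazine below 0.052 m) or (y of short_vial_center in the frame of sampler_magazine between 0.057 and 0.081 m and x of short_vial_center in the frame of sampler_magazine between -0.014 and 0.014 m and z of short_vial_center in the frame of sampler_magazine below 0.043 m) or (y of necked_bottle_center in the frame of sampler_magazine between 0.057 and 0.081 m and x of necked_bottle_center in the frame of sampler_magazine between -0.014 and 0.014 m and z of necked_bottle_center in the frame of sampler_magazine below 0.049 m) or (y of slim_vial_center in the frame of sampler_magazine between 0.057 and 0.081 m and x of slim_vial_center in the frame of sampler_magazine between -0.014 and 0.014 m and z of slim_vial_center in the frame of sampler_magazine below 0.047 m)) and ((y of tall_vial_center in the frame of sampler_magazine between 0.011 and 0.035 m and x of tall_vial_center in the frame of sampler_magazine between -0.014 and 0.014 m and z of tall_vial_center in the frame of sampler_magazine below 0.052 m) or (y of short_vial_center in the frame of sampler_magazine between 0.011 and 0.035 m and x of short_vial_center in the frame of sampler_magazine between -0.014 and 0.014 m and z of short_vial_center in the frame of sampler_magazine below 0.043 m) or (y of necked_bottle_center in the frame of sampler_magazine between 0.011 and 0.035 m and x of necked_bottle_center in the frame of sampler_magazine between -0.014 and 0.014 m and z of necked_bottle_center in the frame of sampler_magazine below 0.049 m) or (y of slim_vial_center in the frame of sampler_magazine between 0.011 and 0.035 m and x of slim_vial_center in the frame of sampler_magazine between -0.014 and 0.014 m and z of slim_vial_center in the frame of sampler_magazine below 0.047 m)) and ((y of tall_vial_center in the frame of sampler_magazine between -0.035 and -0.011 m and x of tall_vial_center in the frame of sampler_magazine between -0.014 and 0.014 m and z of tall_vial_center in the frame of sampler_magazine below 0.052 m) or (y of short_vial_center in the frame of sampler_magazine between -0.035 and -0.011 m and x of short_vial_center in the frame of sampler_magazine between -0.014 and 0.014 m and z of short_vial_center in the frame of sampler_magazine below 0.043 m) or (y of necked_bottle_center in the frame of sampler_magazine between -0.035 and -0.011 m and x of necked_bottle_center in the frame of sampler_magazine between -0.014 and 0.014 m and z of necked_bottle_center in the frame of sampler_magazine below 0.049 m) or (y of slim_vial_center in the frame of sampler_magazine between -0.035 and -0.011 m and x of slim_vial_center in the frame of sampler_magazine between -0.014 and 0.014 m and z of slim_vial_center in the frame of sampler_magazine below 0.047 m)) and ((y of tall_vial_center in the frame of transport_rack between -0.081 and -0.057 m and x of tall_vial_center in the frame of transport_rack between -0.014 and 0.014 m and z of tall_vial_center in the frame of transport_rack below 0.052 m) or (y of short_vial_center in the frame of transport_rack between -0.081 and -0.057 m and x of short_vial_center in the frame of transport_rack between -0.014 and 0.014 m and z of short_vial_center in the frame of transport_rack below 0.043 m) or (y of necked_bottle_center in the frame of transport_rack between -0.081 and -0.057 m and x of necked_bottle_center in the frame of transport_rack between -0.014 and 0.014 m and z of necked_bottle_center in the frame of transport_rack below 0.049 m) or (y of slim_vial_center in the frame of transport_rack between -0.081 and -0.057 m and x of slim_vial_center in the frame of transport_rack between -0.014 and 0.014 m and z of slim_vial_center in the frame of transport_rack below 0.047 m))), for 0.2 s.
4. the container from the fourth position of the transport rack stands in the fourth well of the magazine, those before it are still in their wells (((y of tall_vial_center in the frame of sampler_magazine between 0.057 and 0.081 m and x of tall_vial_center in the frame of sampler_magazine between -0.014 and 0.014 m and z of tall_vial_center in the frame of sampler_magazine below 0.052 m) or (y of short_vial_center in the frame of sampler_magazine between 0.057 and 0.081 m and x of short_vial_center in the frame of sampler_magazine between -0.014 and 0.014 m and z of short_vial_center in the frame of sampler_magazine below 0.043 m) or (y of necked_bottle_center in the frame of sampler_magazine between 0.057 and 0.081 m and x of necked_bottle_center in the frame of sampler_magazine between -0.014 and 0.014 m and z of necked_bottle_center in the frame of sampler_magazine below 0.049 m) or (y of slim_vial_center in the frame of sampler_magazine between 0.057 and 0.081 m and x of slim_vial_center in the frame of sampler_magazine between -0.014 and 0.014 m and z of slim_vial_center in the frame of sampler_magazine below 0.047 m)) and ((y of tall_vial_center in the frame of sampler_magazine between 0.011 and 0.035 m and x of tall_vial_center in the frame of sampler_magazine between -0.014 and 0.014 m and z of tall_vial_center in the frame of sampler_magazine below 0.052 m) or (y of short_vial_center in the frame of sampler_magazine between 0.011 and 0.035 m and x of short_vial_center in the frame of sampler_magazine between -0.014 and 0.014 m and z of short_vial_center in the frame of sampler_magazine below 0.043 m) or (y of necked_bottle_center in the frame of sampler_magazine between 0.011 and 0.035 m and x of necked_bottle_center in the frame of sampler_magazine between -0.014 and 0.014 m and z of necked_bottle_center in the frame of sampler_magazine below 0.049 m) or (y of slim_vial_center in the frame of sampler_magazine between 0.011 and 0.035 m and x of slim_vial_center in the frame of sampler_magazine between -0.014 and 0.014 m and z of slim_vial_center in the frame of sampler_magazine below 0.047 m)) and ((y of tall_vial_center in the frame of sampler_magazine between -0.035 and -0.011 m and x of tall_vial_center in the frame of sampler_magazine between -0.014 and 0.014 m and z of tall_vial_center in the frame of sampler_magazine below 0.052 m) or (y of short_vial_center in the frame of sampler_magazine between -0.035 and -0.011 m and x of short_vial_center in the frame of sampler_magazine between -0.014 and 0.014 m and z of short_vial_center in the frame of sampler_magazine below 0.043 m) or (y of necked_bottle_center in the frame of sampler_magazine between -0.035 and -0.011 m and x of necked_bottle_center in the frame of sampler_magazine between -0.014 and 0.014 m and z of necked_bottle_center in the frame of sampler_magazine below 0.049 m) or (y of slim_vial_center in the frame of sampler_magazine between -0.035 and -0.011 m and x of slim_vial_center in the frame of sampler_magazine between -0.014 and 0.014 m and z of slim_vial_center in the frame of sampler_magazine below 0.047 m)) and ((y of tall_vial_center in the frame of sampler_magazine between -0.081 and -0.057 m and x of tall_vial_center in the frame of sampler_magazine between -0.014 and 0.014 m and z of tall_vial_center in the frame of sampler_magazine below 0.052 m) or (y of short_vial_center in the frame of sampler_magazine between -0.081 and -0.057 m and x of short_vial_center in the frame of sampler_magazine between -0.014 and 0.014 m and z of short_vial_center in the frame of sampler_magazine below 0.043 m) or (y of necked_bottle_center in the frame of sampler_magazine between -0.081 and -0.057 m and x of necked_bottle_center in the frame of sampler_magazine between -0.014 and 0.014 m and z of necked_bottle_center in the frame of sampler_magazine below 0.049 m) or (y of slim_vial_center in the frame of sampler_magazine between -0.081 and -0.057 m and x of slim_vial_center in the frame of sampler_magazine between -0.014 and 0.014 m and z of slim_vial_center in the frame of sampler_magazine below 0.047 m))), for 0.2 s.
At the end, for the whole second after the job is handed in: All four containers stand in the four magazine wells, one in each (within 12 mm of the well centre along the row and 14 mm across it, foot at most 4 mm above the well floor, leaning less than 0.15 rad), in the order of the rack, released and at rest (below 0.02 m/s) (all of step 4 and linear speed of each of tall_vial, short_vial, necked_bottle, slim_vial below 0.02 m/s and angle between each of tall_vial_center, short_vial_center, necked_bottle_center, slim_vial_center's own z axis and vertical below 0.15 rad); the robot touches nothing.
It fails at once if a container tips over (leans more than 0.6 rad) (angle between any of tall_vial_center, short_vial_center, necked_bottle_center, slim_vial_center's own z axis and vertical above 0.6 rad).
It fails at once if a container is dropped (falls free, touching nothing, faster than 0.7 m/s: about 25 mm) ((contact force between tall_vial and anything else below 0.01 N and linear speed of tall_vial above 0.7 m/s) or (contact force between short_vial and anything else below 0.01 N and linear speed of short_vial above 0.7 m/s) or (contact force between necked_bottle and anything else below 0.01 N and linear speed of necked_bottle above 0.7 m/s) or (contact force between slim_vial and anything else below 0.01 N and linear speed of slim_vial above 0.7 m/s)).
It fails at once if the jar, the tape roll or the brass tee is moved by more than 30 mm (distance of any of septa_jar, tape_roll, union_tee from where it was at the start of the episode above 0.03 m).
It also fails if it takes over 96 s, if anything falls off the work surface, if the arm or the gripper's body presses on something with over 40 N, if the wrist force passes 120 N, or if a joint passes its speed limit or range.

## Working session

There is one attempt and no reset: what is moved stays moved. The work goes in short steps, Python scripts to look and compute and a tool call to move; the robot and the scene stay as the last step left them, time stands still between calls to the robot, and variables do not carry over. Pictures are saved under pics/ and viewed, at most 14 in all, crops included, and the job is handed in when it is done.

Besides the shell and the picture viewer there is one more tool, called as name([rows], argument=value, ...), one row to a line, values as JSON. drive_tool: Moves the arm, as the interface text tells. Its arguments: {"type":"object","properties":{"targets":{"type":"array"}},"required":["targets"]}

```bash
mkdir -p pics; ls
python3 - <<'E'
from cell import *
import cv2
print(grip_depth, state())
for n in ["scene","top"]:
    c=read_camera(n); cv2.imwrite(f"pics/{n}0.png",cv2.resize(c["frame"][:,:,::-1],(800,600),interpolation=cv2.INTER_CUBIC))
    print(n,c["fx"],c["fy"],c["cx"],c["cy"],c["R"],c["t"])
E
```

```text
pics
18.8 {'t': 0.0, 'joints': array([ 1.08840971e+00,  4.91561636e-01,  1.55944133e+00, -1.71467650e-05,
        1.09167102e+00, -1.05604034e-01]), 'qvel': array([-2.13398922e-04, -1.21458449e-03, -1.35636121e-03,  1.22896578e-03,
       -1.69156665e-03, -6.07178844e-05]), 'tau': array([-2.29551013e-03, -6.12634134e+01, -2.58178318e+01,  6.90926844e-02,
        4.83141316e-02, -1.22524148e-04]), 'eef_pos': array([229.83324647, 580.95698294, 214.06324577]), 'tcp_rot': array([-3.14051574e+00, -9.88583526e-05,  2.76481793e+00]), 'ft_force': array([ 0.04061573, -0.86876011, -0.36878971]), 'moment': array([-0.05570454,  0.02166439,  0.06244498]), 'grip_force': 0.0, 'opening': 0.9997497102934411}
scene 492.0882883319044 492.0882883319044 263.5642747214834 184.22079060652302 [[-0.83364772 -0.55193853  0.0198832 ]
 [-0.3127035   0.44202036 -0.84073452]
 [ 0.45524499 -0.70709396 -0.54108237]] [ 531.27641637  154.94253923 1107.34237404]
top 431.18048477554686 431.18048477554686 254.4525525550823 196.78377256735865 [[ 0.01774954 -0.99980945 -0.00812476]
 [-0.99498077 -0.01686228 -0.09863534]
 [ 0.09847954  0.00983471 -0.99509048]] [ 103.32066284  555.21842324 1278.50271722]
```

View pics/scene0.png

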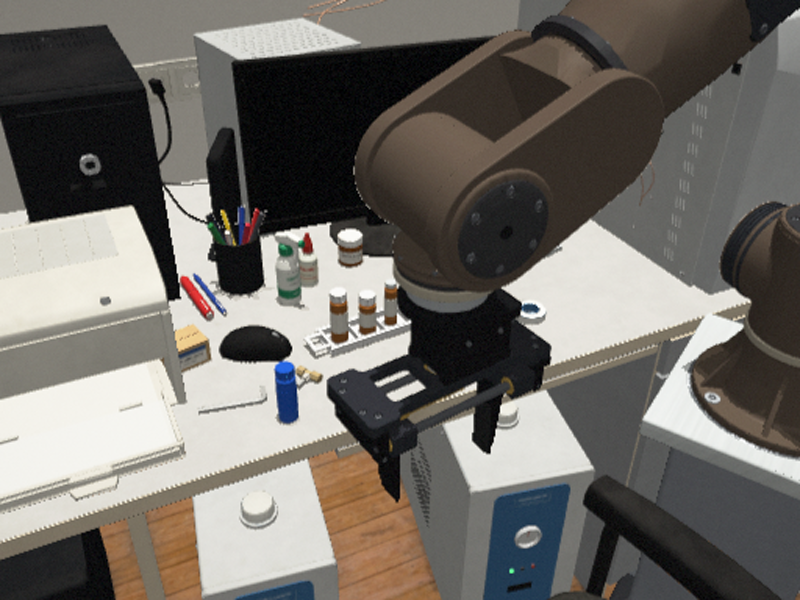

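View pics/top0.png

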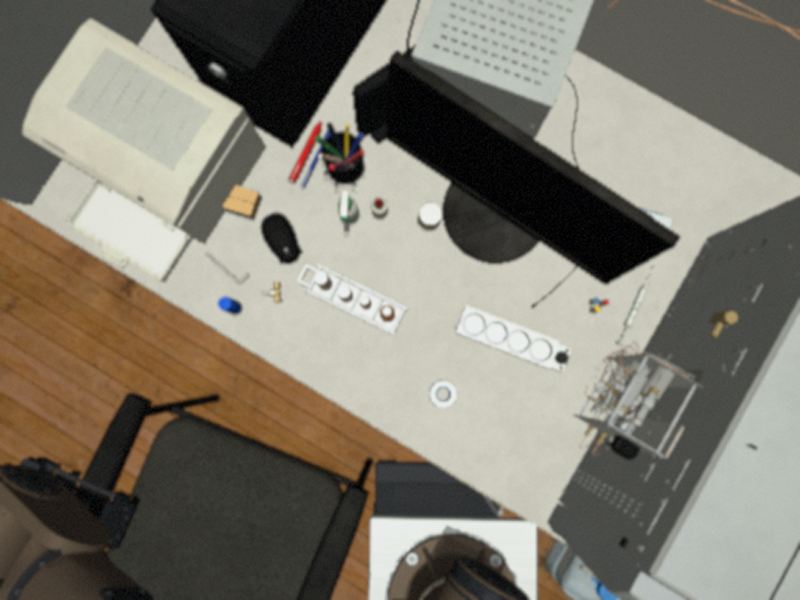

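The rack has its tab at its left end, near (308,275) in the top view. The magazine has its knob on the right, near (561,357). The blue decoy lies at (229,305), outside the rack. Next is an enlarged crop to measure from.

```bash
cat > h.py <<'E'
from cell import *
import numpy as np, cv2
def ray(c,u,v,z):
    d=c["R"].T@np.array([(u-c["cx"])/c["fx"],(v-c["cy"])/c["fy"],1]); o=-c["R"].T@c["t"]
    return o+d*(z-o[2])/d[2]
def proj(c,X):
    p=c["R"]@np.asarray(X,float)+c["t"]; return np.array([c["fx"]*p[0]/p[2]+c["cx"],c["fy"]*p[1]/p[2]+c["cy"]])
def crop(c,x0,y0,x1,y1,s,name,pts=()):
    im=cv2.resize(np.ascontiguousarray(c["frame"][y0:y1,x0:x1,::-1]),None,fx=s,fy=s,interpolation=cv2.INTER_CUBIC)
    for X in pts:
        u,v=(proj(c,X)-[x0-.5,y0-.5])*s; cv2.drawMarker(im,(int(u),int(v)),(0,0,255),0,10,1)
    cv2.imwrite("pics/"+name,im)
def rows(rack,k): # well centres, frame (x,y,yaw): y axis = (-sin,cos)
    return [np.array([rack[0]-np.sin(rack[2])*y,rack[1]+np.cos(rack[2])*y]) for y in (69,23,-23,-69)]
E
python3 - <<'E'
from h import *
c=read_camera("top"); crop(c,185,160,375,265,4.2,"crop1.png")
k=1.5625
for n,(u,v),z in [("tab",(307,275),16),("c1cap",(322,281),92),("c2",(345,293),74),("c3",(365,301),80),("c4",(388,312),80),("w4",(474,323),16),("w1",(541,350),16),("knob",(561,357),25),("tape",(443,394),16),("tee",(276,291),10)]:
    print(n,ray(c,u/k-.2,v/k-.2,z).round(1))
E
```

```text
tab [616.3 293.1  16. ]
c1cap [594.5 253.8  92. ]
c2 [575.  212.2  74. ]
c3 [559.9 174.   80. ]
c4 [540.  130.7  80. ]
w4 [527.2 -35.9  16. ]
w1 [ 476.9 -166.2   16. ]
knob [ 463.7 -202.8   25. ]
tape [388.7  23.   16. ]
tee [584.3 354.2  10. ]
```

View pics/crop1.png

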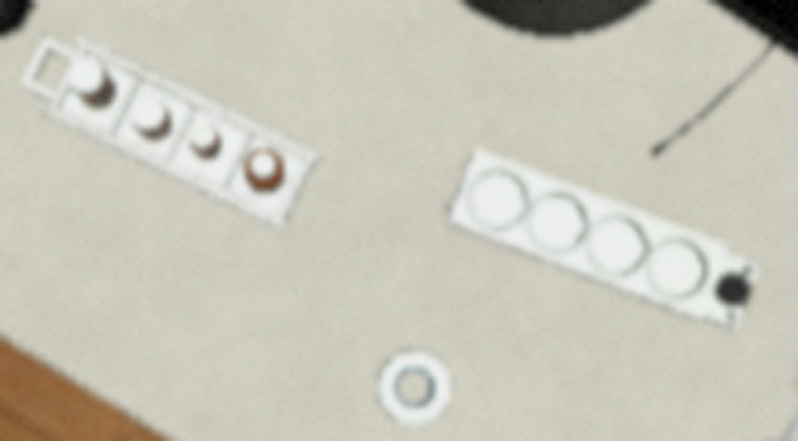

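Position order by shape: 1 is the tall vial (cap at 91,74), 2 the short vial (151,114), 3 the slim vial (206,135) and 4 the necked bottle (265,162, visible shoulder). Wells run from 4 at (497,199) to 1 at (677,268), next to the knob at (733,288).

Run:
```python
from h import *
c=read_camera("top")
P=lambda u,v,z:ray(c,(u+.5)/4.2-.5+185,(v+.5)/4.2-.5+160,z)
for n,u,v,z in [("tall",91,74,92),("short",151,114,74),("slim",206,135,82),("neck",265,162,86)]: print(n,P(u,v,z).round(1))
W=[P(*p,16)[:2] for p in [(677,268),(617,246),(557,222),(497,199)]]
m=np.mean(W,0); d=W[0]-W[3]; print("mag",m.round(1),"len",np.linalg.norm(d),"yaw",np.arctan2(-d[0],d[1])); print(np.round(W,1), P(733,288,25))
print("rack end corners",P(316,157,16),P(285,224,16), "far-left", P(82,40,16),P(50,107,16))
k=1.5625
for z in (0,200,400): print("monitor corners",z,ray(c,610/k,282/k,z).round(),ray(c,395/k,60/k,z).round())
```

```text
tall [601.5 252.8  92. ]
short [576.6 212.3  74. ]
slim [561.6 173.1  82. ]
neck [543.2 131.8  86. ]
mag [ 501.7 -100.5] len 138.68624569530442 yaw 2.7901748711324146
[[ 478.  -165.5]
 [ 493.1 -122.2]
 [ 509.8  -78.8]
 [ 525.7  -35.3]] [ 464.02070174 -203.67319365   25.        ]
rack end corners [554.1329814  96.5230511  16.       ] [504.92848758 118.19586305  16.        ] far-left [637.42722037 269.50635641  16.        ] [587.54715656 291.46038009  16.        ]
monitor corners 0 [ 614. -307.    0.] [1067.  128.    0.]
monitor corners 200 [ 585. -246.  200.] [970. 123. 200.]
monitor corners 400 [ 557. -184.  400.] [874. 119. 400.]
```

drive_tool([
  {"jaw": 1, "travel": [0, 0, -0.04], "twist": 0.12},
  {"jaw": 1, "travel": [0, 0, -0.08], "twist": 0.24},
  {"jaw": 1, "travel": [0, 0, -0.11], "twist": 0.36},
  {"jaw": 1, "travel": [0, 0, -0.11], "twist": 0.48},
  {"jaw": 1, "travel": [0, 0, -0.11], "twist": 0.6},
  {"jaw": 1, "travel": [0, 0, -0.11], "twist": 0.72},
  {"jaw": 1, "travel": [0, 0, -0.11], "twist": 0.84},
  {"jaw": 1, "travel": [0, 0, -0.11], "twist": 0.96},
])

```text
t: 0.87
eef_pos: [229.9, 581.1, 324.5]
tcp_rot: [-3.141, 0.0, 1.799]
ft_force: [0.4, 0.3, -0.4]
opening: 0.999
grip_force: 0.0
```

Well spacing measures 138.7 mm against the nominal 138, and the knob is at 42 mm, so the measurement is consistent. I'll move above the rack for a close wrist view.

drive_tool([
  {"jaw": 1, "travel": [-0.035, 0.019, 0], "twist": 0.1},
  {"jaw": 1, "travel": [-0.07, 0.038, 0], "twist": 0.2},
  {"jaw": 1, "travel": [-0.105, 0.057, 0], "twist": 0.3},
  {"jaw": 1, "travel": [-0.14, 0.076, 0], "twist": 0.4},
  {"jaw": 1, "travel": [-0.175, 0.095, 0], "twist": 0.5},
  {"jaw": 1, "travel": [-0.21, 0.114, 0], "twist": 0.6},
  {"jaw": 1, "travel": [-0.245, 0.133, 0], "twist": 0.66},
  {"jaw": 1, "travel": [-0.28, 0.152, 0], "twist": 0.66},
])

```text
t: 1.53
eef_pos: [443.6, 342.4, 324.7]
tcp_rot: [3.142, -0.0, 1.141]
ft_force: [1.7, 0.2, 0.6]
opening: 1.002
grip_force: 0.0
```

```bash
cat >> h.py <<'E'
def go(x,y,z,yaw):
    s=state(); p=s["eef_pos"]; a=s["tcp_rot"][2]; d=np.array([x,y,z])-p
    print("at",p.round(1),"yaw",round(a,4),"travel mm",round(d[0]*np.cos(a)+d[1]*np.sin(a),1),round(d[0]*np.sin(a)-d[1]*np.cos(a),1),round(-d[2],1),"twist",round(a-yaw,4),"rows",round(np.linalg.norm(d)/41.7,1),"op",round(s["opening"],3),"t",s["t"])
E
python3 -c "
from h import *
go(545,192,300,1.14)"
```

```text
at [443.6 342.4 324.7] yaw 1.1409 travel mm -94.4 154.8 24.7 twist 0.0009 rows 4.4 op 1.002 t 1.5333
```

drive_tool([
  {"jaw": 1, "travel": [-0.02, 0.032, 0.005], "twist": 0},
  {"jaw": 1, "travel": [-0.04, 0.064, 0.01], "twist": 0},
  {"jaw": 1, "travel": [-0.06, 0.096, 0.015], "twist": 0},
  {"jaw": 1, "travel": [-0.08, 0.128, 0.02], "twist": 0},
  {"jaw": 1, "travel": [-0.094, 0.155, 0.025], "twist": 0},
  {"jaw": 1, "travel": [-0.094, 0.155, 0.025], "twist": 0},
])

```text
t: 2.03
eef_pos: [547.4, 190.4, 298.2]
tcp_rot: [-3.141, 0.002, 1.141]
ft_force: [0.8, -0.0, 0.5]
opening: 1.0
grip_force: 0.0
```

Run:
```python
from h import *
go(545,192,300,1.14)
c=read_camera("wrist"); print(c["fx"],c["cx"],c["cy"],(-c["R"].T@c["t"]).round(1)); print(c["R"].round(3))
crop(c,0,0,512,384,1.5625,"w1.png",[(601.5,252.8,92),(576.6,212.3,74),(561.6,173.1,82),(543.2,131.8,86),(554,96.5,16),(505,118,16)])
```

```text
at [547.4 190.4 298.2] yaw 1.1409 travel mm 0.5 -2.8 -1.8 twist 0.0009 rows 0.1 op 1.0 t 2.0333
327.90886060958417 253.9476096893621 191.0435084208353 [577.6 256.8 468.9]
[[ 0.909 -0.416 -0.   ]
 [-0.402 -0.877  0.263]
 [-0.109 -0.239 -0.965]]
```

View pics/w1.png

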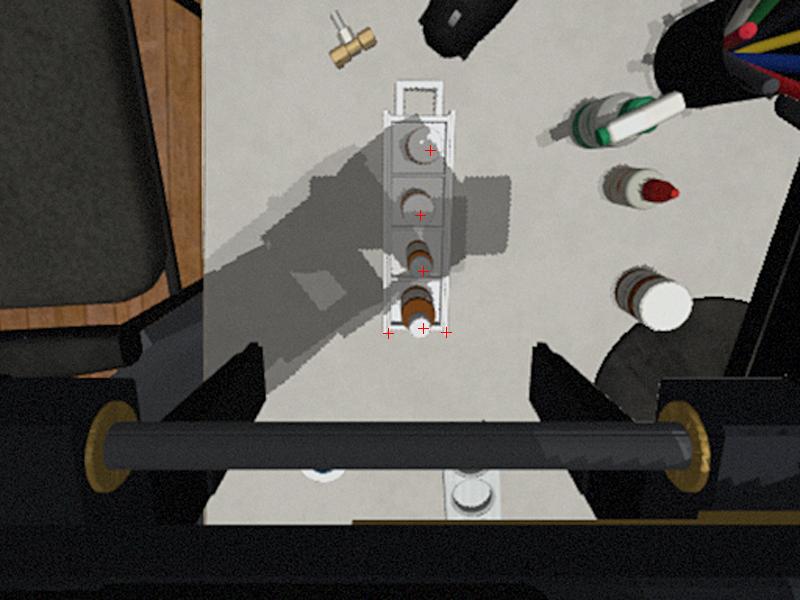

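The wrist view shows the rack with its tab at (420,95). The caps read: tall (422,141), short (416,198), slim (418,265), neck (420,328). I'll enlarge that to refine the positions.

Run:
```python
from h import *
c=read_camera("wrist"); crop(c,238,44,305,134,6,"a.png"); crop(c,238,128,305,218,6,"b.png")
np.save("wc.npy",c,allow_pickle=True)
im=np.hstack([cv2.imread("pics/a.png"),cv2.imread("pics/b.png")])[:,:800]
im=cv2.convertScaleAbs(im,alpha=1.0); im=np.clip(255*(im/255.)**0.7,0,255).astype(np.uint8); cv2.imwrite("pics/w2.png",im); print(im.shape)
```

```text
(540, 800, 3)
```

View pics/w2.png

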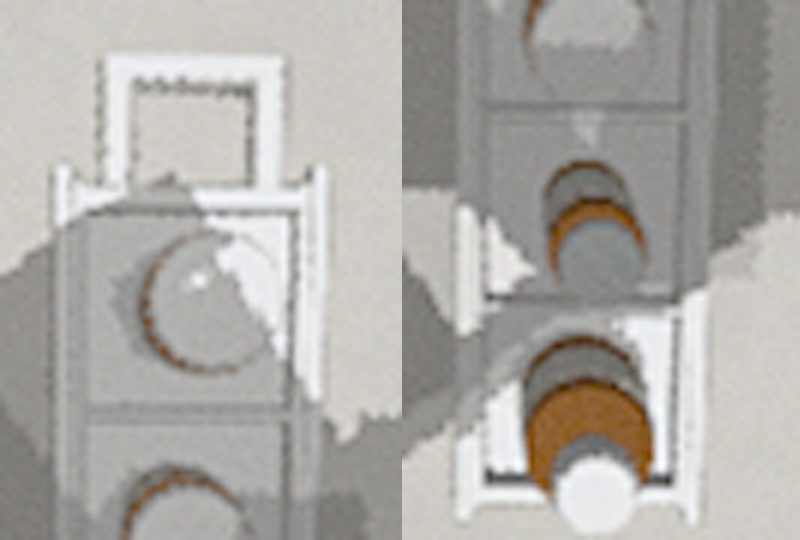

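Run:
```python
from h import *
c=np.load("wc.npy",allow_pickle=True).item()
P=lambda u,v,z,y0=44:ray(c,(u+.5)/6-.5+238,(v+.5)/6-.5+y0,z)[:2]
V={"tall":P(220,303,92),"short":P(190,544,74),"slim":P(199,258,82,128),"neck":P(194,495,86,128)}
tl,tr,bl,br=P(52,165,16),P(328,165,16),P(56,522,16,128),P(296,522,16,128)
print(np.round([tl,tr,bl,br],1),[np.linalg.norm(a-b).round(1) for a,b in((tl,tr),(bl,br),(tl,bl),(tr,br))])
m=(tl+tr+bl+br)/4; d=(tl+tr-bl-br); yaw=np.arctan2(-d[0],d[1]); e=(tr-tl)+(br-bl); print(m,yaw,np.arctan2(e[1],e[0]))
for n,w in zip(V,rows((*m,yaw),0)):
    q=V[n]-m; print(n,V[n].round(1),"cell",w.round(1),"rack x,y",(q@[np.cos(yaw),np.sin(yaw)]).round(1),(q@[-np.sin(yaw),np.cos(yaw)]).round(1))
```

```text
[[583.2 298.1]
 [637.7 273.2]
 [500.7 118.5]
 [553.9  94.2]] [np.float64(59.9), np.float64(58.4), np.float64(197.6), np.float64(197.6)]
[568.88777277 196.02107143] -0.4342105538907402 -0.4291147166121788
tall [600.1 256.9] cell [597.9 258.6] rack x,y 2.7 68.4
short [577.3 217.2] cell [578.6 216.9] rack x,y -1.3 22.8
slim [561.4 177.7] cell [559.2 175.2] rack x,y 0.9 -19.7
neck [540.6 133.7] cell [539.9 133.4] rack x,y 0.6 -68.4
```

```bash
python3 -c "
from h import *
go(600,256.5,130,1.137)"
```

```text
at [545.3 193.5 299.1] yaw 1.1426 travel mm 80.0 23.6 169.1 twist 0.0056 rows 4.5 op 1.001 t 2.1333
```

drive_tool([
  {"jaw": 1, "travel": [0.016, 0.005, 0.034], "twist": 0.005},
  {"jaw": 1, "travel": [0.032, 0.01, 0.068], "twist": 0.005},
  {"jaw": 1, "travel": [0.048, 0.015, 0.102], "twist": 0.005},
  {"jaw": 1, "travel": [0.064, 0.019, 0.136], "twist": 0.005},
  {"jaw": 1, "travel": [0.08, 0.0236, 0.16], "twist": 0.005},
  {"jaw": 1, "travel": [0.08, 0.0236, 0.169], "twist": 0.005},
  {"jaw": 1, "travel": [0.08, 0.0236, 0.169], "twist": 0.005},
  {"jaw": 1, "travel": [0.08, 0.0236, 0.169], "twist": 0.005},
])

```text
t: 2.8
eef_pos: [599.0, 258.0, 131.4]
tcp_rot: [3.142, -0.0, 1.141]
ft_force: [1.2, -0.6, 0.5]
opening: 1.002
grip_force: 0.0
```

```bash
python3 -c "
from h import *
go(600,256.5,36,1.137)
c=read_camera('wrist');crop(c,0,0,512,384,1.5625,'w3.png',[(600,256.5,92)])"
```

```text
at [599.  258.  131.4] yaw 1.1409 travel mm -0.9 1.5 95.4 twist 0.0039 rows 2.3 op 1.002 t 2.8
```

View pics/w3.png

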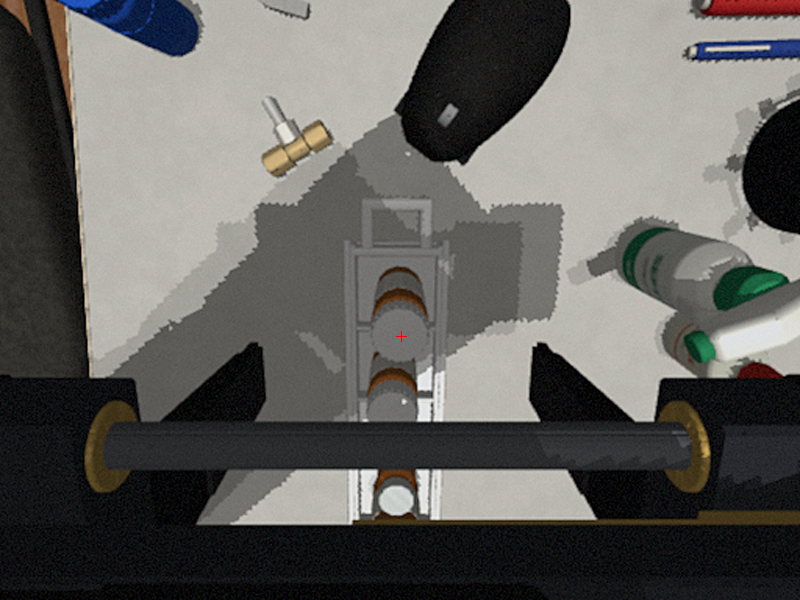

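The cap is centred at (400,333), on the predicted mark, so the position is confirmed. I'll descend and grip.

drive_tool([
  {"jaw": 1, "travel": [-0.001, 0.001, 0.03], "twist": 0.004},
  {"jaw": 1, "travel": [-0.001, 0.001, 0.06], "twist": 0.004},
  {"jaw": 1, "travel": [-0.001, 0.001, 0.085], "twist": 0.004},
  {"jaw": 1, "travel": [-0.001, 0.001, 0.095], "twist": 0.004},
  {"jaw": 0.4, "travel": [-0.001, 0.001, 0.095], "twist": 0.004},
  {"jaw": 0.3, "travel": [-0.001, 0.001, 0.095], "twist": 0.004},
  {"jaw": 0.2, "travel": [-0.001, 0.001, 0.095], "twist": 0.004},
  {"jaw": 0.2, "travel": [-0.001, 0.001, 0.095], "twist": 0.004},
])

```text
t: 3.52
eef_pos: [600.9, 256.5, 37.7]
tcp_rot: [3.139, -0.002, 1.136]
ft_force: [0.0, 0.5, -1.2]
opening: 0.774
grip_force: 0.0
```

drive_tool([
  {"jaw": 0.2, "travel": [0, 0, 0], "twist": 0},
  {"jaw": 0.2, "travel": [0, 0, 0], "twist": 0},
  {"jaw": 0.2, "travel": [0, 0, 0], "twist": 0},
  {"jaw": 0.2, "travel": [0, 0, 0], "twist": 0},
])

```text
t: 3.85
eef_pos: [600.2, 256.2, 35.9]
tcp_rot: [3.141, -0.0, 1.136]
ft_force: [1.0, 0.3, 0.3]
opening: 0.497
grip_force: 0.0
```

drive_tool([
  {"jaw": 0.15, "travel": [0, 0, 0], "twist": 0},
  {"jaw": 0.15, "travel": [0, 0, 0], "twist": 0},
  {"jaw": 0.15, "travel": [0, 0, 0], "twist": 0},
  {"jaw": 0.15, "travel": [0, 0, 0], "twist": 0},
  {"jaw": 0.15, "travel": [0, 0, 0], "twist": 0},
])

```text
t: 4.27
eef_pos: [600.0, 256.2, 35.6]
tcp_rot: [-3.141, 0.0, 1.136]
ft_force: [0.0, -0.2, -0.2]
opening: 0.281
grip_force: 30.0
```

drive_tool([
  {"jaw": 0.15, "travel": [0, 0, -0.01], "twist": 0},
  {"jaw": 0.15, "travel": [0, 0, -0.03], "twist": 0},
  {"jaw": 0.15, "travel": [0, 0, -0.06], "twist": 0},
  {"jaw": 0.15, "travel": [0, 0, -0.09], "twist": 0},
  {"jaw": 0.15, "travel": [0, 0, -0.115], "twist": 0},
  {"jaw": 0.15, "travel": [0, 0, -0.12], "twist": 0},
  {"jaw": 0.15, "travel": [0, 0, -0.12], "twist": 0},
])

```text
t: 4.85
eef_pos: [600.7, 256.4, 158.1]
tcp_rot: [3.139, -0.003, 1.136]
ft_force: [-0.2, -0.3, -1.5]
opening: 0.277
grip_force: 30.0
```

```bash
python3 -c "
from h import *
go(478,-165.5,155,1.219); print(state()['grip_force'])"
```

```text
at [600.7 256.4 158.1] yaw 1.1358 travel mm -434.3 66.5 3.1 twist -0.0832 rows 10.5 op 0.277 t 4.85
29.999799728393555
```

drive_tool([
  {"jaw": 0.15, "travel": [-0.018, 0.003, 0], "twist": 0},
  {"jaw": 0.15, "travel": [-0.054, 0.0083, 0], "twist": 0},
  {"jaw": 0.15, "travel": [-0.092, 0.014, 0], "twist": 0},
  {"jaw": 0.15, "travel": [-0.13, 0.02, 0], "twist": 0},
  {"jaw": 0.15, "travel": [-0.168, 0.0257, 0], "twist": 0},
  {"jaw": 0.15, "travel": [-0.206, 0.0315, 0], "twist": 0},
  {"jaw": 0.15, "travel": [-0.244, 0.0374, 0], "twist": 0},
  {"jaw": 0.15, "travel": [-0.282, 0.0432, 0], "twist": 0},
])

```text
t: 5.52
eef_pos: [518.9, -19.2, 154.5]
tcp_rot: [-3.14, 0.001, 1.136]
ft_force: [0.7, -0.6, -0.0]
opening: 0.275
grip_force: 30.0
```

drive_tool([
  {"jaw": 0.15, "travel": [-0.038, 0.006, 0], "twist": -0.02},
  {"jaw": 0.15, "travel": [-0.076, 0.0116, 0], "twist": -0.04},
  {"jaw": 0.15, "travel": [-0.11, 0.017, 0], "twist": -0.06},
  {"jaw": 0.15, "travel": [-0.137, 0.021, 0], "twist": -0.083},
  {"jaw": 0.15, "travel": [-0.15, 0.023, 0], "twist": -0.083},
  {"jaw": 0.15, "travel": [-0.152, 0.0233, 0], "twist": -0.083},
  {"jaw": 0.15, "travel": [-0.152, 0.0233, 0], "twist": -0.083},
  {"jaw": 0.15, "travel": [-0.152, 0.0233, 0], "twist": -0.083},
])

```text
t: 6.18
eef_pos: [477.3, -164.7, 155.0]
tcp_rot: [-3.14, -0.0, 1.219]
ft_force: [-0.3, -0.3, -1.3]
opening: 0.278
grip_force: 30.0
```

```bash
python3 -c "
from h import *
go(478,-165.5,155,1.219); print(state()['grip_force'])
c=read_camera('wrist');crop(c,0,0,512,384,1.5625,'w4.png',[(478,-165.5,16),(493.1,-122.2,16),(509.8,-78.8,16),(525.7,-35.3,16)])
np.save('wm.npy',c,allow_pickle=True)"
```

```text
at [ 477.3 -164.7  155. ] yaw 1.2187 travel mm -0.5 0.9 -0.0 twist -0.0003 rows 0.0 op 0.278 t 6.1833
29.99982923269272
```

View pics/w4.png

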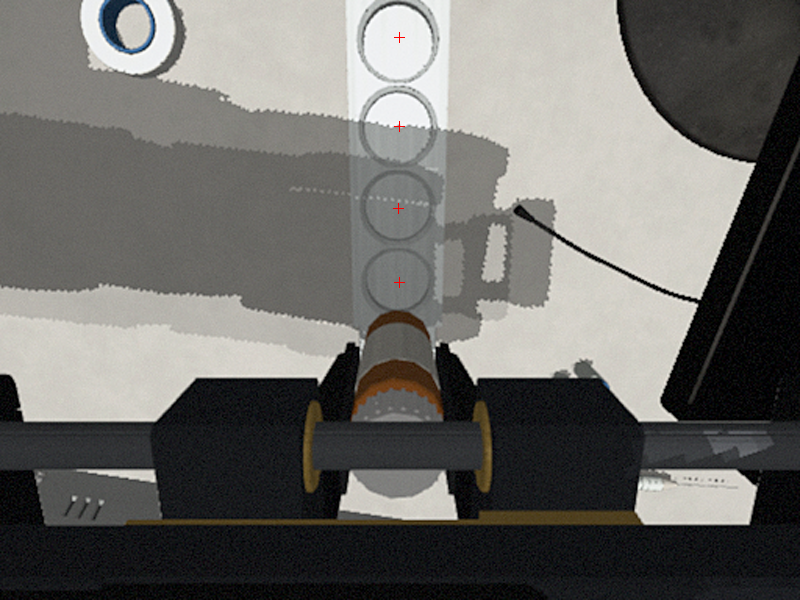

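Well rims are centred at (397,280), (398,206), (398,126) and (398,41), within about 2 mm of the marks. I'll lower into well 1.

drive_tool([
  {"jaw": 0.15, "travel": [-0.001, 0, 0.025], "twist": 0},
  {"jaw": 0.15, "travel": [-0.001, 0, 0.055], "twist": 0},
  {"jaw": 0.15, "travel": [-0.001, 0, 0.08], "twist": 0},
  {"jaw": 0.15, "travel": [-0.001, 0, 0.1], "twist": 0},
  {"jaw": 0.15, "travel": [-0.001, 0, 0.11], "twist": 0},
  {"jaw": 0.15, "travel": [-0.001, 0, 0.115], "twist": 0},
  {"jaw": 0.15, "travel": [-0.001, 0, 0.119], "twist": 0},
  {"jaw": 0.15, "travel": [-0.001, 0, 0.119], "twist": 0},
])

```text
t: 6.9
eef_pos: [477.4, -166.1, 36.7]
tcp_rot: [3.141, -0.0, 1.219]
ft_force: [0.5, 0.4, 0.2]
opening: 0.278
grip_force: 30.0
```

drive_tool([
  {"jaw": 0.15, "travel": [0, 0, 0], "twist": 0},
  {"jaw": 0.15, "travel": [0, 0, 0], "twist": 0},
])

```text
t: 7.07
eef_pos: [477.6, -166.5, 37.5]
tcp_rot: [3.14, 0.0, 1.219]
ft_force: [-0.8, -0.7, -0.9]
opening: 0.282
grip_force: 30.0
```

drive_tool([
  {"jaw": 0.15, "travel": [0, 0, 0.001], "twist": 0},
  {"jaw": 0.15, "travel": [0, 0, 0.001], "twist": 0},
  {"jaw": 0.15, "travel": [0, 0, 0.001], "twist": 0},
])

```text
t: 7.32
eef_pos: [477.2, -166.4, 35.9]
tcp_rot: [3.141, -0.0, 1.219]
ft_force: [-0.0, -0.2, -1.2]
opening: 0.278
grip_force: 30.0
```

drive_tool([
  {"jaw": 0.32, "travel": [0, 0, 0.001], "twist": 0},
  {"jaw": 0.4, "travel": [0, 0, 0.001], "twist": 0},
  {"jaw": 0.7, "travel": [0, 0, 0.001], "twist": 0},
  {"jaw": 0.7, "travel": [0, 0, 0.001], "twist": 0},
  {"jaw": 0.7, "travel": [0, 0, 0.001], "twist": 0},
])

```text
t: 7.73
eef_pos: [477.1, -166.4, 34.6]
tcp_rot: [-3.142, -0.0, 1.219]
ft_force: [-0.3, -0.3, -0.2]
opening: 0.546
grip_force: 0.0
```

drive_tool([
  {"jaw": 0.7, "travel": [0, 0, 0], "twist": 0},
  {"jaw": 0.7, "travel": [0, 0, -0.02], "twist": 0},
  {"jaw": 0.7, "travel": [0, 0, -0.05], "twist": 0},
  {"jaw": 0.7, "travel": [0, 0, -0.085], "twist": 0},
  {"jaw": 0.7, "travel": [0, 0, -0.115], "twist": 0},
  {"jaw": 0.7, "travel": [0, 0, -0.12], "twist": 0},
  {"jaw": 0.7, "travel": [0, 0, -0.12], "twist": 0},
])

```text
t: 8.32
eef_pos: [477.8, -166.7, 156.4]
tcp_rot: [3.138, 0.0, 1.219]
ft_force: [0.0, -0.3, -1.3]
opening: 0.696
grip_force: 0.0
```

```bash
python3 -c "
from h import *
go(577.3,217,160,1.137)
c=read_camera('top');crop(c,185,160,375,265,4.2,'t2.png',[(477.2,-166,92)])"
```

```text
at [ 477.8 -166.7  156.4] yaw 1.2188 travel mm 394.4 -38.9 -3.6 twist 0.0818 rows 9.5 op 0.696 t 8.3167
```

drive_tool([
  {"jaw": 0.8, "travel": [0.038, -0.0038, 0], "twist": 0},
  {"jaw": 0.8, "travel": [0.076, -0.0075, 0], "twist": 0},
  {"jaw": 0.8, "travel": [0.114, -0.0112, 0], "twist": 0},
  {"jaw": 0.8, "travel": [0.152, -0.015, 0], "twist": 0},
  {"jaw": 0.8, "travel": [0.19, -0.0188, 0], "twist": 0},
  {"jaw": 0.8, "travel": [0.228, -0.0225, 0], "twist": 0},
  {"jaw": 0.8, "travel": [0.266, -0.0262, 0], "twist": 0},
  {"jaw": 0.8, "travel": [0.304, -0.03, 0], "twist": 0},
])

```text
t: 9.03
eef_pos: [553.3, 131.3, 152.6]
tcp_rot: [-3.139, 0.001, 1.219]
ft_force: [0.1, -0.7, 0.4]
opening: 0.799
grip_force: 0.0
```

drive_tool([
  {"jaw": 0.8, "travel": [0.038, -0.0037, 0], "twist": 0.03},
  {"jaw": 0.8, "travel": [0.07, -0.007, 0], "twist": 0.06},
  {"jaw": 0.8, "travel": [0.086, -0.0085, 0], "twist": 0.082},
  {"jaw": 0.8, "travel": [0.09, -0.009, 0], "twist": 0.082},
  {"jaw": 0.8, "travel": [0.09, -0.009, 0], "twist": 0.082},
  {"jaw": 0.8, "travel": [0.09, -0.009, 0], "twist": 0.082},
])

```text
t: 9.53
eef_pos: [575.7, 216.1, 153.3]
tcp_rot: [-3.14, 0.001, 1.137]
ft_force: [-0.4, 0.5, -0.3]
opening: 0.796
grip_force: 0.0
```

```bash
python3 -c "
from h import *
go(577.3,217,27,1.137)
c=read_camera('top');crop(c,185,160,375,265,4.2,'t2.png',[(477.2,-166,92),(577.3,217,74)])
c=read_camera('scene'); print(proj(c,(478,-166,50)),proj(c,(577,217,74)))"
```

```text
at [575.7 216.1 153.3] yaw 1.1374 travel mm 1.5 1.0 126.3 twist 0.0004 rows 3.0 op 0.796 t 9.5333
[341.9385634  145.99417844] [235.10749612 187.65742484]
```

View pics/t2.png

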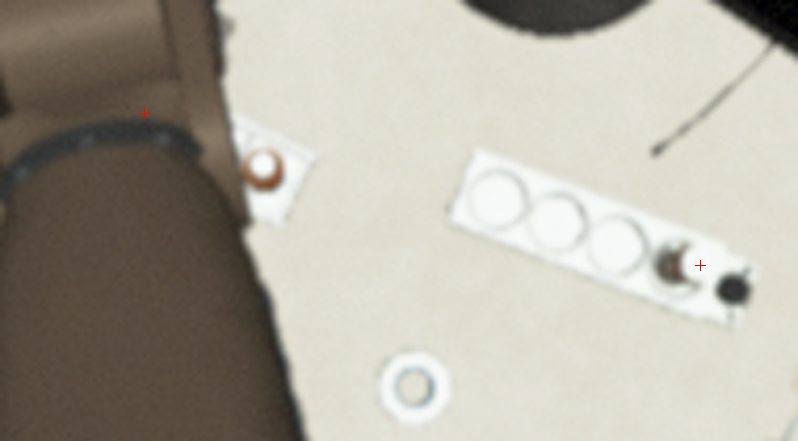

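The tall vial stands upright in well 1, with its cap at (698,264) on the predicted mark. Next is the short vial.

drive_tool([
  {"jaw": 0.55, "travel": [0.001, 0.001, 0.03], "twist": 0},
  {"jaw": 0.55, "travel": [0.001, 0.001, 0.065], "twist": 0},
  {"jaw": 0.55, "travel": [0.001, 0.001, 0.1], "twist": 0},
  {"jaw": 0.55, "travel": [0.001, 0.001, 0.12], "twist": 0},
  {"jaw": 0.55, "travel": [0.001, 0.001, 0.126], "twist": 0},
  {"jaw": 0.2, "travel": [0.001, 0.001, 0.126], "twist": 0},
  {"jaw": 0.15, "travel": [0.001, 0.001, 0.126], "twist": 0},
  {"jaw": 0.15, "travel": [0.001, 0.001, 0.126], "twist": 0},
])

```text
t: 10.3
eef_pos: [578.6, 217.3, 30.4]
tcp_rot: [3.14, -0.002, 1.136]
ft_force: [-0.9, 0.1, 0.3]
opening: 0.391
grip_force: 0.0
```

drive_tool([
  {"jaw": 0.15, "travel": [0, 0, 0], "twist": 0},
  {"jaw": 0.15, "travel": [0, 0, 0], "twist": 0},
  {"jaw": 0.15, "travel": [0, 0, 0], "twist": 0},
  {"jaw": 0.15, "travel": [0, 0, 0], "twist": 0},
])

```text
t: 10.63
eef_pos: [578.3, 217.6, 30.1]
tcp_rot: [3.14, -0.001, 1.137]
ft_force: [-1.4, -1.4, 7.8]
opening: 0.278
grip_force: 30.0
```

drive_tool([
  {"jaw": 0.15, "travel": [0, 0, 0], "twist": 0},
  {"jaw": 0.15, "travel": [0, 0, -0.015], "twist": 0},
  {"jaw": 0.15, "travel": [0, 0, -0.045], "twist": 0},
  {"jaw": 0.15, "travel": [0, 0, -0.08], "twist": 0},
  {"jaw": 0.15, "travel": [0, 0, -0.112], "twist": 0},
  {"jaw": 0.15, "travel": [0, 0, -0.12], "twist": 0},
  {"jaw": 0.15, "travel": [0, 0, -0.12], "twist": 0},
  {"jaw": 0.15, "travel": [0, 0, -0.12], "twist": 0},
])

```text
t: 11.3
eef_pos: [577.4, 217.4, 148.4]
tcp_rot: [3.141, -0.0, 1.137]
ft_force: [0.9, 0.2, -1.0]
opening: 0.278
grip_force: 30.0
```

```bash
python3 -c "
from h import *
go(493,-123,150,1.219); print(state()['grip_force'])"
```

```text
at [577.4 217.4 148.4] yaw 1.1369 travel mm -344.3 66.5 -1.6 twist -0.0821 rows 8.4 op 0.278 t 11.3
29.9903404712677
```

drive_tool([
  {"jaw": 0.15, "travel": [-0.02, 0.004, 0], "twist": 0},
  {"jaw": 0.15, "travel": [-0.057, 0.011, 0], "twist": 0},
  {"jaw": 0.15, "travel": [-0.095, 0.0183, 0], "twist": 0},
  {"jaw": 0.15, "travel": [-0.133, 0.0257, 0], "twist": 0},
  {"jaw": 0.15, "travel": [-0.171, 0.033, 0], "twist": 0},
  {"jaw": 0.15, "travel": [-0.209, 0.0404, 0], "twist": 0},
  {"jaw": 0.15, "travel": [-0.247, 0.0477, 0], "twist": 0},
  {"jaw": 0.15, "travel": [-0.28, 0.054, 0], "twist": 0},
])

```text
t: 11.97
eef_pos: [507.3, -61.1, 146.9]
tcp_rot: [-3.139, 0.001, 1.136]
ft_force: [0.5, 0.0, 0.2]
opening: 0.281
grip_force: 30.0
```

drive_tool([
  {"jaw": 0.15, "travel": [-0.03, 0.006, 0], "twist": -0.03},
  {"jaw": 0.15, "travel": [-0.055, 0.0107, 0], "twist": -0.06},
  {"jaw": 0.15, "travel": [-0.064, 0.0125, 0], "twist": -0.082},
  {"jaw": 0.15, "travel": [-0.064, 0.0125, 0], "twist": -0.082},
  {"jaw": 0.15, "travel": [-0.064, 0.0125, 0], "twist": -0.082},
  {"jaw": 0.15, "travel": [-0.064, 0.0125, 0], "twist": -0.082},
])

```text
t: 12.47
eef_pos: [493.2, -121.8, 147.7]
tcp_rot: [-3.14, -0.0, 1.218]
ft_force: [-0.0, 0.7, 0.1]
opening: 0.279
grip_force: 30.0
```

```bash
python3 -c "
from h import *
go(493,-122.5,30,1.219); print(state()['grip_force'])
c=read_camera('wrist');crop(c,0,0,512,384,1.5625,'w5.png',[(493.1,-122.2,16),(509.8,-78.8,16),(525.7,-35.3,16)])"
```

```text
at [ 493.2 -121.8  147.7] yaw 1.2184 travel mm -0.7 0.1 117.7 twist -0.0006 rows 2.8 op 0.279 t 12.4667
29.99041646718979
```

View pics/w5.png

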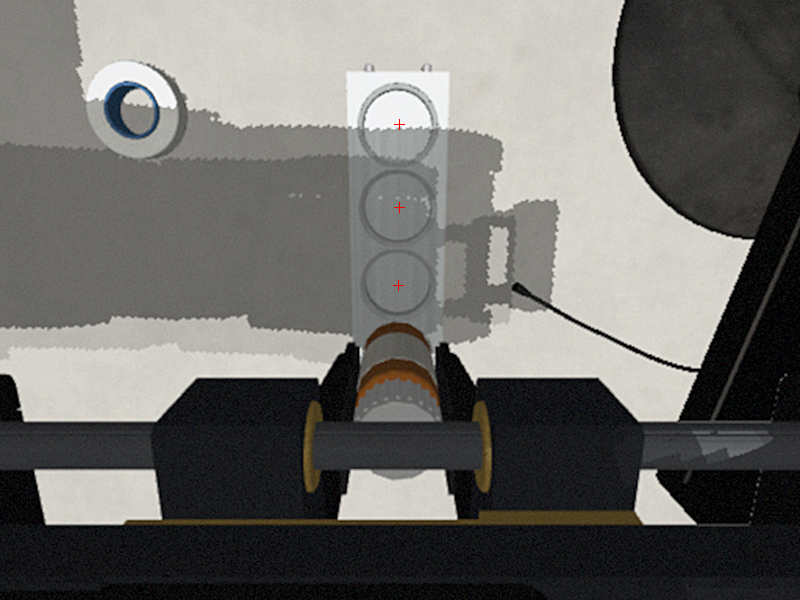

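The held vial is above well 2, whose rim is at (397,281), on the mark. Wells 3 and 4 at (398,206) and (398,124) agree as well. I'll lower by the same 120 mm that I lifted.

drive_tool([
  {"jaw": 0.15, "travel": [0, 0, 0.025], "twist": 0},
  {"jaw": 0.15, "travel": [0, 0, 0.055], "twist": 0},
  {"jaw": 0.15, "travel": [0, 0, 0.085], "twist": 0},
  {"jaw": 0.15, "travel": [0, 0, 0.105], "twist": 0},
  {"jaw": 0.15, "travel": [0, 0, 0.114], "twist": 0},
  {"jaw": 0.15, "travel": [0, 0, 0.118], "twist": 0},
  {"jaw": 0.15, "travel": [0, 0, 0.12], "twist": 0},
  {"jaw": 0.15, "travel": [0, 0, 0.12], "twist": 0},
])

```text
t: 13.18
eef_pos: [493.3, -121.8, 29.8]
tcp_rot: [-3.141, -0.0, 1.22]
ft_force: [-0.5, 0.9, 0.6]
opening: 0.273
grip_force: 30.0
```

drive_tool([
  {"jaw": 0.15, "travel": [0, 0, 0], "twist": 0},
  {"jaw": 0.15, "travel": [0, 0, 0], "twist": 0},
  {"jaw": 0.15, "travel": [0, 0, 0], "twist": 0},
])

```text
t: 13.43
eef_pos: [493.8, -122.2, 29.8]
tcp_rot: [3.141, -0.0, 1.219]
ft_force: [-1.8, 2.4, 8.3]
opening: 0.278
grip_force: 30.0
```

drive_tool([
  {"jaw": 0.32, "travel": [0, 0, 0], "twist": 0},
  {"jaw": 0.45, "travel": [0, 0, 0], "twist": 0},
  {"jaw": 0.7, "travel": [0, 0, 0], "twist": 0},
  {"jaw": 0.7, "travel": [0, 0, 0], "twist": 0},
  {"jaw": 0.7, "travel": [0, 0, 0], "twist": 0},
])

```text
t: 13.85
eef_pos: [493.5, -122.7, 28.7]
tcp_rot: [3.141, -0.0, 1.219]
ft_force: [0.9, 0.3, 0.6]
opening: 0.547
grip_force: 0.0
```

drive_tool([
  {"jaw": 0.7, "travel": [0, 0, 0], "twist": 0},
  {"jaw": 0.7, "travel": [0, 0, -0.02], "twist": 0},
  {"jaw": 0.7, "travel": [0, 0, -0.05], "twist": 0},
  {"jaw": 0.7, "travel": [0, 0, -0.085], "twist": 0},
  {"jaw": 0.7, "travel": [0, 0, -0.115], "twist": 0},
  {"jaw": 0.7, "travel": [0, 0, -0.125], "twist": 0},
  {"jaw": 0.7, "travel": [0, 0, -0.125], "twist": 0},
  {"jaw": 0.7, "travel": [0, 0, -0.125], "twist": 0},
])

```text
t: 14.52
eef_pos: [493.2, -122.6, 153.2]
tcp_rot: [3.141, -0.0, 1.219]
ft_force: [1.2, -0.5, -0.1]
opening: 0.701
grip_force: 0.0
```

```bash
python3 -c "
from h import *
go(561,177,155,1.137)"
```

```text
at [ 493.2 -122.6  153.2] yaw 1.2188 travel mm 304.6 -39.6 -1.8 twist 0.0818 rows 7.4 op 0.701 t 14.5167
```

drive_tool([
  {"jaw": 0.7, "travel": [0.038, -0.005, 0], "twist": 0.02},
  {"jaw": 0.7, "travel": [0.077, -0.01, 0], "twist": 0.04},
  {"jaw": 0.7, "travel": [0.116, -0.015, 0], "twist": 0.06},
  {"jaw": 0.7, "travel": [0.155, -0.02, 0], "twist": 0.08},
  {"jaw": 0.7, "travel": [0.194, -0.025, 0], "twist": 0.082},
  {"jaw": 0.7, "travel": [0.233, -0.03, 0], "twist": 0.082},
  {"jaw": 0.7, "travel": [0.272, -0.035, 0], "twist": 0.082},
  {"jaw": 0.7, "travel": [0.3, -0.039, 0], "twist": 0.082},
])

```text
t: 15.18
eef_pos: [559.8, 175.2, 151.1]
tcp_rot: [-3.139, 0.002, 1.138]
ft_force: [0.3, -0.1, -0.5]
opening: 0.699
grip_force: 0.0
```

drive_tool([
  {"jaw": 0.7, "travel": [0.004, -0.001, 0], "twist": 0},
  {"jaw": 0.7, "travel": [0.004, -0.001, 0], "twist": 0},
  {"jaw": 0.7, "travel": [0.004, -0.001, 0], "twist": 0},
  {"jaw": 0.7, "travel": [0.004, -0.001, 0], "twist": 0},
])

```text
t: 15.52
eef_pos: [560.5, 175.3, 152.6]
tcp_rot: [-3.14, 0.001, 1.136]
ft_force: [0.0, 0.6, 0.1]
opening: 0.702
grip_force: 0.0
```

```bash
python3 -c "
from h import *
go(561,177,36,1.137)
c=read_camera('wrist');print(proj(c,(561,177,82))*1.5625)
crop(c,130,130,386,300,2.0,'w6.png',[(561,177,82),(540.6,133.7,86)])
c=read_camera('top');crop(c,285,190,375,250,5.0,'t3.png')
a=cv2.imread('pics/w6.png');b=cv2.imread('pics/t3.png');o=np.zeros((640,512,3),np.uint8);o[:340]=a;o[340:640,:450]=b;cv2.imwrite('pics/m6.png',o[:600])"
```

```text
at [560.5 175.3 152.6] yaw 1.1359 travel mm 1.8 -0.3 116.6 twist -0.0011 rows 2.8 op 0.702 t 15.5167
[396.62438073 309.52003286]
```

View pics/m6.png

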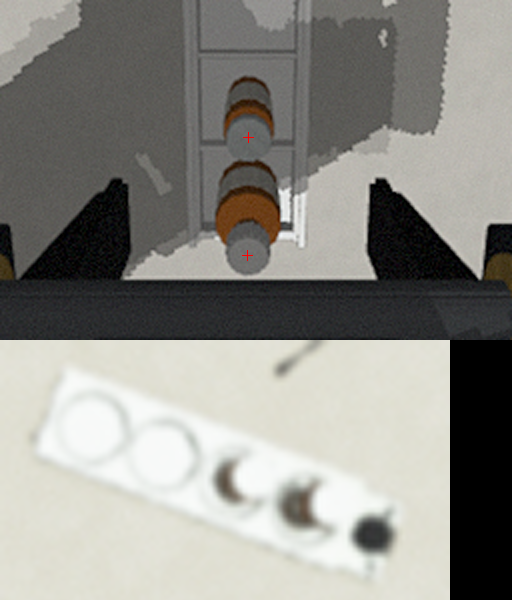

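Both marks fall on the cap centres (slim 248,137 and neck 248,255). The tall and short vials stand in wells 1 and 2. Now the slim vial.

drive_tool([
  {"jaw": 0.5, "travel": [0.002, 0, 0.03], "twist": 0},
  {"jaw": 0.5, "travel": [0.002, 0, 0.065], "twist": 0},
  {"jaw": 0.5, "travel": [0.002, 0, 0.095], "twist": 0},
  {"jaw": 0.5, "travel": [0.002, 0, 0.112], "twist": 0},
  {"jaw": 0.5, "travel": [0.002, 0, 0.118], "twist": 0},
  {"jaw": 0.2, "travel": [0.002, 0, 0.118], "twist": 0},
  {"jaw": 0.1, "travel": [0.002, 0, 0.118], "twist": 0},
  {"jaw": 0.1, "travel": [0.002, 0, 0.118], "twist": 0},
])

```text
t: 16.28
eef_pos: [562.6, 178.1, 37.1]
tcp_rot: [3.14, -0.001, 1.136]
ft_force: [-0.8, 0.5, -0.1]
opening: 0.343
grip_force: 0.0
```

drive_tool([
  {"jaw": 0.1, "travel": [0, 0, 0], "twist": 0},
  {"jaw": 0.1, "travel": [0, 0, 0], "twist": 0},
  {"jaw": 0.1, "travel": [0, 0, 0], "twist": 0},
  {"jaw": 0.1, "travel": [0, 0, 0], "twist": 0},
])

```text
t: 16.62
eef_pos: [562.4, 178.4, 36.8]
tcp_rot: [3.14, -0.001, 1.137]
ft_force: [-1.3, -0.5, 6.4]
opening: 0.215
grip_force: 30.0
```

drive_tool([
  {"jaw": 0.1, "travel": [0, 0, 0], "twist": 0},
  {"jaw": 0.1, "travel": [0, 0, -0.015], "twist": 0},
  {"jaw": 0.1, "travel": [0, 0, -0.045], "twist": 0},
  {"jaw": 0.1, "travel": [0, 0, -0.08], "twist": 0},
  {"jaw": 0.1, "travel": [0, 0, -0.112], "twist": 0},
  {"jaw": 0.1, "travel": [0, 0, -0.12], "twist": 0},
  {"jaw": 0.1, "travel": [0, 0, -0.12], "twist": 0},
  {"jaw": 0.1, "travel": [0, 0, -0.12], "twist": 0},
])

```text
t: 17.28
eef_pos: [561.5, 178.2, 155.4]
tcp_rot: [3.141, -0.0, 1.137]
ft_force: [-0.7, -0.4, -0.2]
opening: 0.213
grip_force: 30.0
```

```bash
python3 -c "
from h import *
go(509.5,-79,156.8,1.219); print(state()['grip_force'])"
```

```text
at [561.5 178.2 155.4] yaw 1.1368 travel mm -255.2 61.0 -1.4 twist -0.0822 rows 6.3 op 0.213 t 17.2833
29.998906552791595
```

drive_tool([
  {"jaw": 0.1, "travel": [-0.02, 0.005, 0], "twist": -0.02},
  {"jaw": 0.1, "travel": [-0.055, 0.013, 0], "twist": -0.04},
  {"jaw": 0.1, "travel": [-0.092, 0.022, 0], "twist": -0.06},
  {"jaw": 0.1, "travel": [-0.13, 0.031, 0], "twist": -0.082},
  {"jaw": 0.1, "travel": [-0.168, 0.04, 0], "twist": -0.082},
  {"jaw": 0.1, "travel": [-0.206, 0.049, 0], "twist": -0.082},
  {"jaw": 0.1, "travel": [-0.24, 0.0575, 0], "twist": -0.082},
  {"jaw": 0.1, "travel": [-0.255, 0.061, 0], "twist": -0.082},
])

```text
t: 17.95
eef_pos: [508.3, -81.8, 153.8]
tcp_rot: [-3.139, 0.001, 1.217]
ft_force: [0.0, 0.2, -0.6]
opening: 0.217
grip_force: 30.0
```

drive_tool([
  {"jaw": 0.1, "travel": [0, 0, 0], "twist": 0},
  {"jaw": 0.1, "travel": [0, 0, 0], "twist": 0},
  {"jaw": 0.1, "travel": [0, 0, 0], "twist": 0},
  {"jaw": 0.1, "travel": [0, 0, 0], "twist": 0},
])

```text
t: 18.28
eef_pos: [509.9, -77.6, 155.0]
tcp_rot: [-3.14, -0.0, 1.22]
ft_force: [0.0, 0.5, -1.1]
opening: 0.219
grip_force: 30.0
```

```bash
python3 -c "
from h import *
go(509.5,-79,36.8,1.219)
c=read_camera('wrist');crop(c,130,130,386,320,2.5,'w7.png',[(509.8,-78.8,16),(525.7,-35.3,16)])"
```

```text
at [509.9 -77.6 155. ] yaw 1.2201 travel mm -1.5 0.1 118.2 twist 0.0011 rows 2.8 op 0.219 t 18.2833
```

View pics/w7.png

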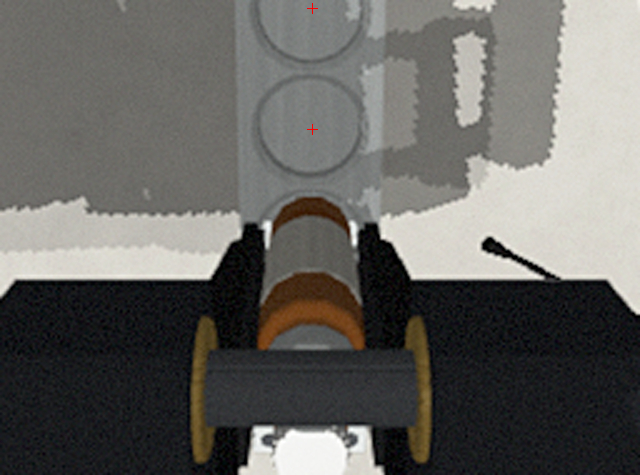

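Well 3's rim at (310,125) matches the mark, and the pose matches the earlier placements. Lowering.

drive_tool([
  {"jaw": 0.1, "travel": [0, 0, 0.025], "twist": 0},
  {"jaw": 0.1, "travel": [0, 0, 0.055], "twist": 0},
  {"jaw": 0.1, "travel": [0, 0, 0.085], "twist": 0},
  {"jaw": 0.1, "travel": [0, 0, 0.105], "twist": 0},
  {"jaw": 0.1, "travel": [0, 0, 0.114], "twist": 0},
  {"jaw": 0.1, "travel": [0, 0, 0.118], "twist": 0},
  {"jaw": 0.1, "travel": [0, 0, 0.12], "twist": 0},
  {"jaw": 0.1, "travel": [0, 0, 0.12], "twist": 0},
])

```text
t: 19.0
eef_pos: [510.2, -78.2, 36.8]
tcp_rot: [3.141, -0.0, 1.22]
ft_force: [-0.8, 0.2, 0.7]
opening: 0.213
grip_force: 30.0
```

drive_tool([
  {"jaw": 0.1, "travel": [0, 0, 0], "twist": 0},
  {"jaw": 0.1, "travel": [0, 0, 0], "twist": 0},
  {"jaw": 0.1, "travel": [0, 0, 0], "twist": 0},
])

```text
t: 19.25
eef_pos: [510.6, -78.6, 36.6]
tcp_rot: [3.14, -0.0, 1.219]
ft_force: [-0.8, 2.7, 7.9]
opening: 0.216
grip_force: 30.0
```

Seated, with 8 N of contact. Releasing.

drive_tool([
  {"jaw": 0.26, "travel": [0, 0, 0], "twist": 0},
  {"jaw": 0.4, "travel": [0, 0, 0], "twist": 0},
  {"jaw": 0.7, "travel": [0, 0, 0], "twist": 0},
  {"jaw": 0.7, "travel": [0, 0, 0], "twist": 0},
  {"jaw": 0.7, "travel": [0, 0, 0], "twist": 0},
])

```text
t: 19.67
eef_pos: [510.0, -78.8, 35.6]
tcp_rot: [-3.142, -0.0, 1.219]
ft_force: [-0.6, -0.5, -0.6]
opening: 0.484
grip_force: 0.0
```

drive_tool([
  {"jaw": 0.7, "travel": [0, 0, 0], "twist": 0},
  {"jaw": 0.7, "travel": [0, 0, -0.02], "twist": 0},
  {"jaw": 0.7, "travel": [0, 0, -0.05], "twist": 0},
  {"jaw": 0.7, "travel": [0, 0, -0.085], "twist": 0},
  {"jaw": 0.7, "travel": [0, 0, -0.115], "twist": 0},
  {"jaw": 0.7, "travel": [0, 0, -0.12], "twist": 0},
  {"jaw": 0.7, "travel": [0, 0, -0.12], "twist": 0},
  {"jaw": 0.7, "travel": [0, 0, -0.12], "twist": 0},
])

```text
t: 20.33
eef_pos: [509.7, -78.7, 155.2]
tcp_rot: [-3.141, -0.0, 1.219]
ft_force: [-0.2, -0.8, -0.2]
opening: 0.699
grip_force: 0.0
```

```bash
python3 -c "
from h import *
go(540.5,133.5,155,1.137)"
```

```text
at [509.7 -78.7 155.2] yaw 1.2188 travel mm 209.8 -44.2 0.2 twist 0.0818 rows 5.1 op 0.699 t 20.3333
```

drive_tool([
  {"jaw": 0.7, "travel": [0.036, -0.0076, 0], "twist": 0.02},
  {"jaw": 0.7, "travel": [0.072, -0.015, 0], "twist": 0.04},
  {"jaw": 0.7, "travel": [0.108, -0.0228, 0], "twist": 0.06},
  {"jaw": 0.7, "travel": [0.144, -0.0304, 0], "twist": 0.082},
  {"jaw": 0.7, "travel": [0.18, -0.038, 0], "twist": 0.082},
  {"jaw": 0.7, "travel": [0.21, -0.0442, 0], "twist": 0.082},
  {"jaw": 0.7, "travel": [0.21, -0.0442, 0], "twist": 0.082},
  {"jaw": 0.7, "travel": [0.21, -0.0442, 0], "twist": 0.082},
])

```text
t: 21.0
eef_pos: [540.1, 134.9, 153.6]
tcp_rot: [-3.139, 0.002, 1.14]
ft_force: [-0.0, -0.2, 0.5]
opening: 0.701
grip_force: 0.0
```

```bash
python3 -c "
from h import *
go(540.5,133.5,25,1.137)
c=read_camera('wrist')
crop(c,130,130,386,300,2.0,'w8.png',[(540.5,133.5,86)])
c=read_camera('top');crop(c,285,190,375,242,5.0,'t4.png')
a=cv2.imread('pics/w8.png');b=cv2.imread('pics/t4.png');o=np.zeros((600,512,3),np.uint8);o[:340]=a;o[340:600,:450]=b;cv2.imwrite('pics/m8.png',o)"
```

```text
at [540.1 134.9 153.6] yaw 1.1396 travel mm -1.1 1.0 128.6 twist 0.0026 rows 3.1 op 0.701 t 21.0
```

View pics/m8.png

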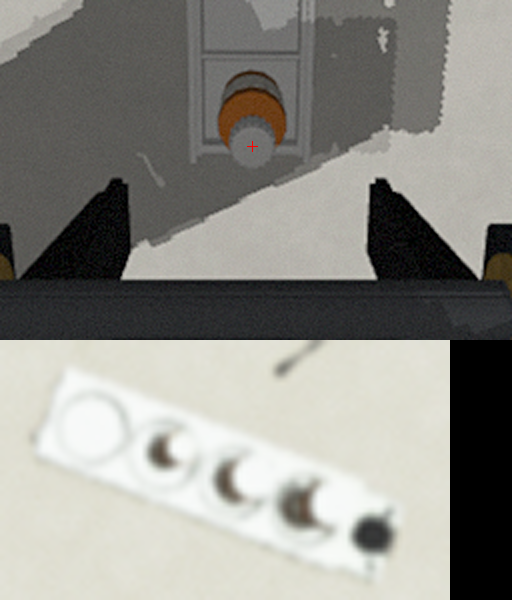

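Three vials are in wells 1–3, and the necked bottle's cap at (252,146) is on its mark. Gripping it on the 30 mm body.

drive_tool([
  {"jaw": 0.55, "travel": [-0.001, 0, 0.03], "twist": 0.002},
  {"jaw": 0.55, "travel": [-0.001, 0, 0.065], "twist": 0.002},
  {"jaw": 0.55, "travel": [-0.001, 0, 0.1], "twist": 0.002},
  {"jaw": 0.55, "travel": [-0.001, 0, 0.122], "twist": 0.002},
  {"jaw": 0.55, "travel": [-0.001, 0, 0.13], "twist": 0.002},
  {"jaw": 0.25, "travel": [-0.001, 0, 0.13], "twist": 0.002},
  {"jaw": 0.15, "travel": [-0.001, 0, 0.13], "twist": 0.002},
  {"jaw": 0.15, "travel": [-0.001, 0, 0.13], "twist": 0.002},
])

```text
t: 21.77
eef_pos: [541.2, 132.4, 27.0]
tcp_rot: [3.14, -0.001, 1.134]
ft_force: [-0.6, -0.1, -0.4]
opening: 0.397
grip_force: 0.0
```

drive_tool([
  {"jaw": 0.15, "travel": [0, 0, 0], "twist": 0},
  {"jaw": 0.15, "travel": [0, 0, 0], "twist": 0},
  {"jaw": 0.15, "travel": [0, 0, 0], "twist": 0},
  {"jaw": 0.15, "travel": [0, 0, 0], "twist": 0},
])

```text
t: 22.1
eef_pos: [541.2, 132.7, 27.1]
tcp_rot: [3.139, -0.001, 1.135]
ft_force: [-0.9, -2.0, 7.3]
opening: 0.31
grip_force: 30.0
```

drive_tool([
  {"jaw": 0.15, "travel": [0, 0, 0], "twist": 0},
  {"jaw": 0.15, "travel": [0, 0, -0.015], "twist": 0},
  {"jaw": 0.15, "travel": [0, 0, -0.045], "twist": 0},
  {"jaw": 0.15, "travel": [0, 0, -0.08], "twist": 0},
  {"jaw": 0.15, "travel": [0, 0, -0.112], "twist": 0},
  {"jaw": 0.15, "travel": [0, 0, -0.12], "twist": 0},
  {"jaw": 0.15, "travel": [0, 0, -0.12], "twist": 0},
  {"jaw": 0.15, "travel": [0, 0, -0.12], "twist": 0},
])

```text
t: 22.77
eef_pos: [540.2, 132.7, 145.6]
tcp_rot: [3.141, -0.0, 1.135]
ft_force: [-0.1, 0.1, -0.5]
opening: 0.312
grip_force: 30.0
```

```bash
python3 -c "
from h import *
go(525.3,-35.5,147,1.219); print(state()['grip_force'])"
```

```text
at [540.2 132.7 145.6] yaw 1.1349 travel mm -158.8 57.5 -1.4 twist -0.0841 rows 4.0 op 0.312 t 22.7667
29.999036192893982
```

drive_tool([
  {"jaw": 0.15, "travel": [-0.02, 0.007, 0], "twist": -0.02},
  {"jaw": 0.15, "travel": [-0.052, 0.019, 0], "twist": -0.04},
  {"jaw": 0.15, "travel": [-0.085, 0.031, 0], "twist": -0.06},
  {"jaw": 0.15, "travel": [-0.118, 0.043, 0], "twist": -0.084},
  {"jaw": 0.15, "travel": [-0.148, 0.0535, 0], "twist": -0.084},
  {"jaw": 0.15, "travel": [-0.158, 0.0575, 0], "twist": -0.084},
  {"jaw": 0.15, "travel": [-0.158, 0.0575, 0], "twist": -0.084},
  {"jaw": 0.15, "travel": [-0.158, 0.0575, 0], "twist": -0.084},
])

```text
t: 23.43
eef_pos: [525.4, -34.7, 144.5]
tcp_rot: [-3.14, 0.0, 1.217]
ft_force: [-0.2, -0.2, -1.0]
opening: 0.308
grip_force: 30.0
```

drive_tool([
  {"jaw": 0.15, "travel": [0, 0, 0], "twist": 0},
  {"jaw": 0.15, "travel": [0, 0, 0], "twist": 0},
])

```text
t: 23.6
eef_pos: [525.8, -33.5, 145.2]
tcp_rot: [-3.141, -0.0, 1.22]
ft_force: [-0.1, 0.7, -0.7]
opening: 0.307
grip_force: 30.0
```

drive_tool([
  {"jaw": 0.15, "travel": [-0.001, 0, 0.025], "twist": 0},
  {"jaw": 0.15, "travel": [-0.001, 0, 0.055], "twist": 0},
  {"jaw": 0.15, "travel": [-0.001, 0, 0.085], "twist": 0},
  {"jaw": 0.15, "travel": [-0.001, 0, 0.103], "twist": 0},
  {"jaw": 0.15, "travel": [-0.001, 0, 0.112], "twist": 0},
  {"jaw": 0.15, "travel": [-0.001, 0, 0.117], "twist": 0},
  {"jaw": 0.15, "travel": [-0.001, 0, 0.12], "twist": 0},
  {"jaw": 0.15, "travel": [-0.001, 0, 0.12], "twist": 0},
])

```text
t: 24.27
eef_pos: [525.8, -35.1, 26.8]
tcp_rot: [3.141, -0.0, 1.22]
ft_force: [0.8, -1.0, -0.9]
opening: 0.313
grip_force: 30.0
```

drive_tool([
  {"jaw": 0.15, "travel": [0, 0, 0], "twist": 0},
  {"jaw": 0.15, "travel": [0, 0, 0], "twist": 0},
  {"jaw": 0.15, "travel": [0, 0, 0], "twist": 0},
])

```text
t: 24.52
eef_pos: [526.1, -35.5, 26.7]
tcp_rot: [3.14, -0.001, 1.219]
ft_force: [-0.8, 2.3, 7.6]
opening: 0.311
grip_force: 30.0
```

Seated at the same height and force as the others. I'll release, rise, and back off to get a clear view.

drive_tool([
  {"jaw": 0.35, "travel": [0, 0, 0], "twist": 0},
  {"jaw": 0.48, "travel": [0, 0, 0], "twist": 0},
  {"jaw": 0.7, "travel": [0, 0, 0], "twist": 0},
  {"jaw": 0.7, "travel": [0, 0, 0], "twist": 0},
  {"jaw": 0.7, "travel": [0, 0, 0], "twist": 0},
])

```text
t: 24.93
eef_pos: [525.5, -35.8, 25.6]
tcp_rot: [3.142, -0.0, 1.219]
ft_force: [-0.2, 0.6, 0.1]
opening: 0.574
grip_force: 0.0
```

drive_tool([
  {"jaw": 0.7, "travel": [0, 0, 0], "twist": 0},
  {"jaw": 0.7, "travel": [0, 0, -0.02], "twist": 0},
  {"jaw": 0.7, "travel": [0, 0, -0.05], "twist": 0},
  {"jaw": 0.7, "travel": [0, 0, -0.085], "twist": 0},
  {"jaw": 0.7, "travel": [0, 0, -0.115], "twist": 0},
  {"jaw": 0.7, "travel": [0, 0, -0.15], "twist": 0},
  {"jaw": 0.7, "travel": [0, 0, -0.18], "twist": 0},
  {"jaw": 0.7, "travel": [0, 0, -0.18], "twist": 0},
])

```text
t: 25.6
eef_pos: [527.3, -36.0, 211.0]
tcp_rot: [3.133, -0.001, 1.219]
ft_force: [-1.0, -0.7, 0.2]
opening: 0.698
grip_force: 0.0
```

drive_tool([
  {"jaw": 0.7, "travel": [0.036, 0, 0], "twist": 0},
  {"jaw": 0.7, "travel": [0.072, 0, 0], "twist": 0},
  {"jaw": 0.7, "travel": [0.108, 0, 0], "twist": 0},
  {"jaw": 0.7, "travel": [0.144, 0, 0], "twist": 0},
  {"jaw": 0.7, "travel": [0.18, 0, 0], "twist": 0},
  {"jaw": 0.7, "travel": [0.21, 0, 0], "twist": 0},
  {"jaw": 0.7, "travel": [0.21, 0, 0], "twist": 0},
  {"jaw": 0.7, "travel": [0.21, 0, 0], "twist": 0},
])

```text
t: 26.27
eef_pos: [597.7, 162.6, 204.6]
tcp_rot: [-3.141, 0.001, 1.221]
ft_force: [-0.7, 0.3, 0.0]
opening: 0.7
grip_force: 0.0
```

```bash
python3 -c "
from h import *
s=state();print(s['eef_pos'],s['opening'],s['t'])
c=read_camera('scene');crop(c,270,70,420,220,3.4,'s9.png')
c=read_camera('top');crop(c,285,190,375,250,5.2,'t9.png',[(477.2,-166.4,92),(493.5,-122.5,74),(510,-78.7,82),(526,-35.5,86)])
a=cv2.imread('pics/s9.png')[:,:400];b=cv2.imread('pics/t9.png')[:,:400];o=np.zeros((512,800,3),np.uint8);o[:a.shape[0],:a.shape[1]]=a;o[:b.shape[0],400:400+b.shape[1]]=b;cv2.imwrite('pics/m9.png',o)"
```

```text
[597.68095227 162.61818162 204.62906605] 0.699672025334819 26.2667
```

View pics/m9.png

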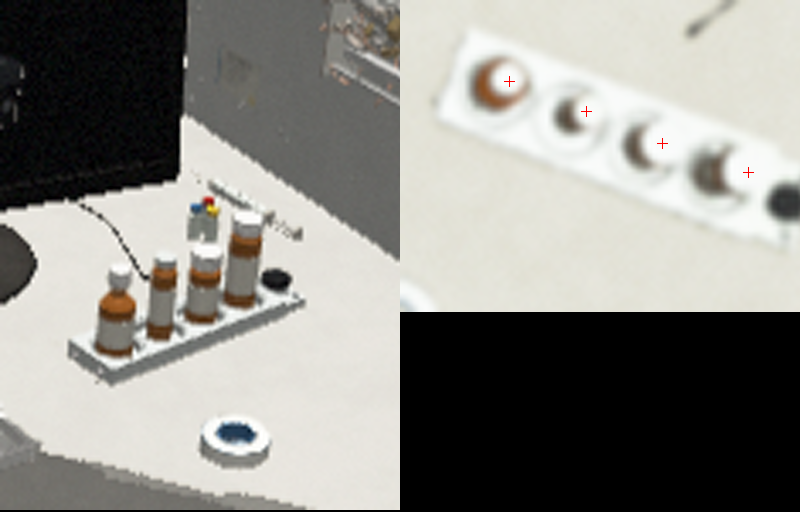

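All four stand upright in their wells, in order: tall (243,260) by the knob, then short (203,285), slim (162,297) and neck (115,310). The tape roll is in its place. Handing in.

```bash
python3 -c "
from cell import *
print(job_done())"
```

```text
the job is handed in; nothing more can be done
None
```

I moved the four containers from rack positions 1–4 into wells 1–4, in order and upright (tall, short, slim, necked), and handed the job in at about 26 s; no verdict came back, but the last pictures show all four standing in their wells.

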